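Stand an unfired round-bottomed vase on the banding wheel

TASK

Get the small dark clay vase ready for decorating: set the terracotta ring flat in the middle of the round metal banding wheel, then lift the round-bottomed vase out of its wooden drying block and stand it upright in that ring. The vase is unfired and cracks easily: hold it lightly, with no more than about 8 newtons of grip, set it down softly, do not drop or tip it. Leave the white plaster ring and the other things on the table where they are.

Things in the scene. Friction and masses are not known exactly. Their poses are not given: they have to be found in the camera images.
- vase_mid (a point): centre, half-way up, of the dark grey clay vase (0.2 kg): 90 mm tall, this point 45 mm above its lowest point; z up out of its mouth. Bottom: a hemisphere of radius 28 mm; straight wall 56 mm in diameter from 28 to 60 mm up (grip here), then shoulder, neck, 36 mm rim. Starts upright in the drying block. Seated in a 40 mm hole (block or terracotta ring) this point is 36 mm above the top face.
- ring_mid (a point): centre, half-way up, of the loose terracotta-coloured ring that is to carry the vase: 64 mm outside diameter, 40 mm hole right through, 36 mm high, about 0.12 kg, lying flat, z along its axis; this point is 18 mm above its underside.
- wheel_top (a point): centre of the top face of the banding wheel: a flat aluminium disc 160 mm in diameter on a green foot, its top 60 mm above the table; the head is locked and does not turn. Dark circles and a centre dot mark its middle. z up.
- dry_block: fixed dark wooden block, 76 mm square and 30 mm high, with a 40 mm hole in its middle in which the vase stands at the start. Origin at the centre of its underside, on the table; x and y along its sides.
- plaster_ring_mid (a point): centre, half-way up, of the white plaster ring, a bystander: 64 mm outside, 20 mm hole, 36 mm high.
- star_stamp: star-shaped wooden stamp, a bystander, 54 mm wide and 50 mm high, standing; origin at the centre of its underside.
- block_stamp: lying wooden block stamp, a bystander, 85 x 34 x 36 mm (x, y, z); origin at the centre of its underside.
- water_pot: blue open cup, a bystander, 90 mm across and 85 mm high; origin at the centre of its underside.
- wood_knife: flat wooden modelling knife lying on the table, a bystander, 175 mm long along its x, 20 mm wide, 12 mm high; origin at its underside near the middle.
Not all that is in view belongs to the job. What is shaped like the part that bears ring_mid but blue, purple or yellow is not meant.

How it is judged:
By the outcome, as a careful person would: the job done as asked, in the order asked, and still so for the second after the job is handed in, with the robot touching nothing.
It also fails if it takes over 67 s, if anything falls off the work surface, if the arm or the gripper's body presses on something with over 40 N, if the wrist force passes 120 N, or if a joint passes its speed limit or range.

ROBOT

A 7-joint arm with a two-finger parallel gripper is mounted at the origin on the work surface. World frame = base frame: x ahead of the robot, y to its left, z up, the work surface at z = 0. Lengths are in m, angles in rad, forces in N, time in s.
With the tool pointing down it reaches from about 0.4 to 0.85 m from the base axis. Payload 10.4 kg.
Tool frame: the origin (TCP) lies at the very end of the fingers, on their centre line; the grasp point (between the pads) lies 19 mm behind it; z points along the fingers, x is the direction in which the jaws open and shut, and the axes are right-handed (so a half turn about z gives the same grasp; the last joint's range is limited). The gripper opens to 85 mm and grips with 20 to 120 N. Pads are 22 mm wide; open, the fingers measure 114 mm over their backs; the gripper's body (76 mm by 85 mm) begins 54 mm behind the grasp point. The pads swing forward as they close: fully open they stand 13 mm farther back than shut.
Start: joints at [1.25, 0.332, -0.065, 1.46, 0.022, 1.35, -0.088], TCP at [0.183, -0.598, 0.231] pointing down, gripper open.
Joint ranges: [-2.6, 2.6], [-0.5, 2.12], [-1.47, 1.34], [0.16, 2.42], [-1.27, 4.41], [0.06, 2.06], [-2.6, 2.6]. Speed limits (rad/s): [2.22, 2.22, 2.79, 2.79, 3.14, 3.14, 3.14].

INTERFACE

Orientations are given as a unit quaternion [w, x, y, z].
In Python, from station import robot, eoat, monitor, vision, sign_off gives the robot as it stands. Calls block until the motion is done:
- robot.movep(position, orientation): joint-space move of the TCP to a pose.
- robot.move_straight(position, attitude=None, rate=0.15, guard=None): straight line of the TCP; attitude=None keeps the orientation; rate is the mean speed in m/s. With guard (N) it stops when the force on the tool has changed by that much, and returns True; else False.
- robot.set_joints(angles): joint-space move.
- eoat.move_gripper(opening, newtons=None): opening from 0.0 (shut) to 1.0 (fully open); newtons is the grip in N (None keeps the last); returns when the fingers have stopped.
- robot.sleep(seconds).
- robot.ik(position, orientation): joint angles nearest the present ones, or None.
- monitor.state(): the state.
- vision.camera(name): name is "scene" or "side" or "wrist"; returns the picture (400x640x3 uint8, red, green, blue); there is no depth.
- vision.get_calibration(name): a dict with "fovy" (degrees; the focal length in pixels is half the picture's height over the tangent of half this angle, whatever the lens; pixels are square), "cx", "cy" (the principal point, pixels), "R" (3x3) and "t" (3): a world point X has camera coordinates R X + t. Camera axes: x right, y down, z forward; pixel columns grow to the right and rows downward; lengths in m; the calibration is good to about 2 mm. A picture is of the moment at which its call begins: read the wrist's pose just before it. get_calibration takes no time and is no camera call; for the wrist camera it gives the pose at the moment of the call.
A pose or a line that the arm cannot do raises robot.Unreachable and nothing moves.
- sign_off(): hands the job in, once; it reports no verdict.
The state is a dict: "t": time; "q": joint angles; "dq": joint speeds; "joint_efforts": joint torques, N m; "position": TCP position; "tool_rot": TCP orientation; "wrist_force": force on the tool from outside, world axes, zero at the start; "ft_torque": the same for the moment, N m; "gripper_width": opening from 0.0 (shut) to 1.0 (fully open).
Only numpy, scipy, OpenCV 4.12 (cv2) and the standard library are available. Lean on these libraries where they do the work, as an engineer would, in place of code of your own. Each camera call takes 0.05 s, during which the arm holds its last target. There are 200 camera calls.

## Working session

There is one attempt and no reset: what is moved stays moved. The work goes in short steps, each a Python script; the robot and the scene stay as the last script left them, time stands still between calls to the robot, and variables do not carry over. Pictures are saved under pics/ and viewed, about 8 in all and at most 12, crops included, and the job is handed in when it is done.

View pics/scene0.png

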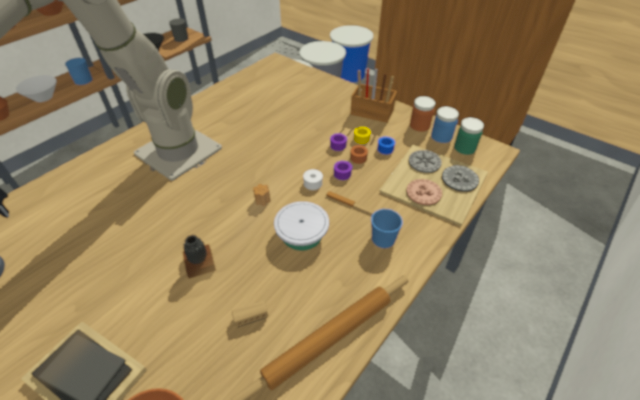

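View pics/side0.png

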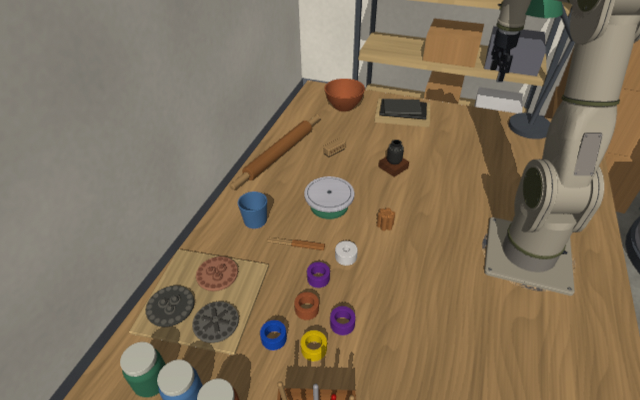

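The scene view shows the terracotta ring at about (359,154) and the side view at (307,305). Around it are two purple rings, one yellow and one blue, all the wrong colour. The vase and block are at scene (195,255) and side (395,158), and the wheel at scene (302,222) and side (330,193). I'll enlarge these areas in one crop to confirm and measure.

```bash
python3 - <<'E'
import cv2, numpy as np
S=cv2.imread("pics/scene0.png");D=cv2.imread("pics/side0.png")
def crop(im,x,y,w,h,k=4):
    c=cv2.resize(im[y:y+h,x:x+w],None,fx=k,fy=k,interpolation=cv2.INTER_CUBIC)
    for i in range(0,w,10):
        cv2.line(c,(i*k,0),(i*k,8 if i%20 else 14),(255,255,255),1)
        if i%20==0: cv2.putText(c,str(x+i),(i*k,26),0,.4,(0,0,0),1)
    for i in range(0,h,10):
        cv2.line(c,(0,i*k),(8,i*k),(255,255,255),1)
        if i%20==0: cv2.putText(c,str(y+i),(10,i*k+5),0,.4,(0,0,0),1)
    return c
t=np.hstack([crop(S,320,120,90,70),crop(D,270,260,100,70)])
b=np.hstack([crop(S,260,190,80,70),crop(D,290,170,80,70)])
b2=np.hstack([crop(S,170,225,60,60,5),crop(D,365,130,60,60,5)])
h=np.zeros((280+280,800,3),np.uint8); h[:280,:t.shape[1]]=t[:, :800]; h[280:,:640]=b
cv2.imwrite("pics/c1.png",h); cv2.imwrite("pics/c2.png",b2)
E
```

```text
(no output)
```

View pics/c1.png

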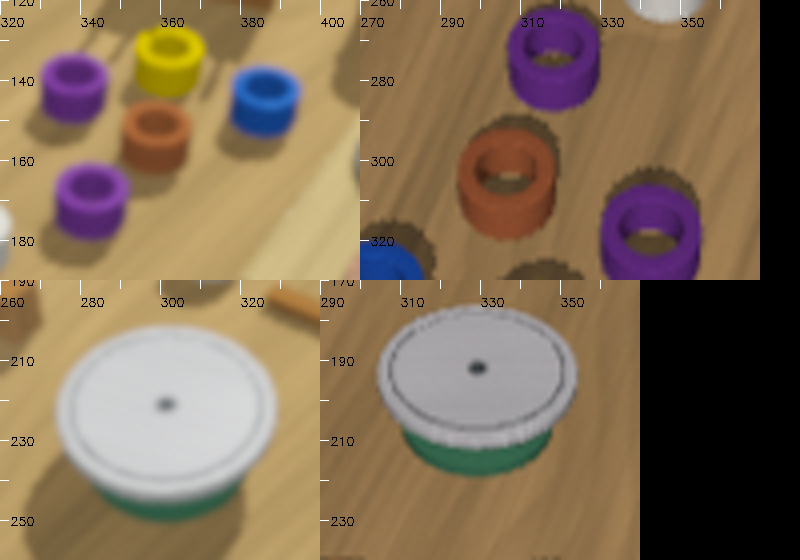

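View pics/c2.png

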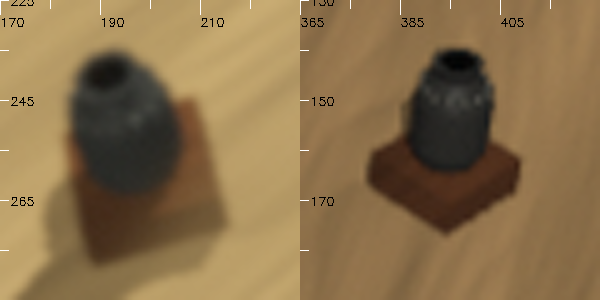

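The terracotta ring is the brown-orange one, centred at scene (359,154.3) and side (306.5,306). Its neighbours are blue, purple and yellow. The wheel dot is at scene (301.5,221.2) and side (329.5,192). The vase mouth is at scene (190.8,240) and side (397,142.4). Next I'll triangulate these.

```bash
cat > h.py <<'E'
from station import robot, eoat, monitor, vision, sign_off
import cv2, numpy as np
def K(c):
    f=200/np.tan(np.radians(c["fovy"])/2); return np.array([[f,0,c["cx"]],[0,f,c["cy"]],[0,0,1]])
def onz(c,px,z):
    R,t=np.array(c["R"]),np.array(c["t"]); d=R.T@np.linalg.inv(K(c))@[px[0],px[1],1]; o=-R.T@t
    return o+d*(z-o[2])/d[2]
def tri(ps,pd):
    P=[K(c)@np.c_[np.array(c["R"]),np.array(c["t"])] for c in (vision.get_calibration("scene"),vision.get_calibration("side"))]
    X=cv2.triangulatePoints(P[0],P[1],np.array(ps,float),np.array(pd,float)).ravel(); return X[:3]/X[3]
def proj(c,X): 
    p=K(c)@(np.array(c["R"])@X+np.array(c["t"])); return p[:2]/p[2]
def quat(a): # tool down, jaw (tool x) along world angle a
    return [0.,float(np.cos(a/2)),float(np.sin(a/2)),0.]
def snap(n,name):
    c=vision.get_calibration(n); im=cv2.cvtColor(vision.camera(n),cv2.COLOR_RGB2BGR); cv2.imwrite(f"pics/{name}.png",im); return c,im
E
python3 - <<'E'
from h import *
np.set_printoptions(precision=4,suppress=True)
cs,cd=vision.get_calibration("scene"),vision.get_calibration("side")
for n,a,b,z in (("ring",(359,154.3),(306.5,306),.018),("wheel",(301.5,221.2),(329.5,192),.06),("mouth",(190.8,240),(397,142.4),.111),
  ("plaster",(313,179.5),(346.5,252.5),.018),("purpA",(338.5,142),(343,320),.018),("purpB",(343,170),(318.5,274.5),.018),("blue",(386,145.5),(273,334.5),.018),("yellow",(362,135.5),(314,346),.018)):
    print(n,tri(a,b),onz(cs,a,z)[:2],onz(cd,b,z)[:2],z)
s=monitor.state(); print(s["position"],s["tool_rot"],robot.ik([.7,.2,.2],quat(0)),robot.ik([.7,.2,.2],quat(1.5)))
E
```

```text
ring [0.5431 0.3856 0.016 ] [0.5447 0.3837] [0.5423 0.3868] 0.018
wheel [ 0.6124 -0.0119  0.0578] [ 0.6146 -0.0129] [ 0.6109 -0.0101] 0.06
mouth [ 0.4554 -0.2769  0.107 ] [ 0.4592 -0.2782] [ 0.4544 -0.2716] 0.111
plaster [0.4974 0.1788 0.0167] [0.4996 0.1782] [0.4963 0.1793] 0.018
purpA [0.4418 0.3955 0.0163] [0.4444 0.3942] [0.4405 0.3959] 0.018
purpB [0.548  0.2803 0.017 ] [0.55 0.28] [0.5467 0.2803] 0.018
blue [0.5922 0.4896 0.0161] [0.5933 0.4874] [0.5916 0.4906] 0.018
yellow [0.4869 0.4854 0.0144] [0.49   0.4816] [0.4856 0.4869] 0.018
[ 0.1833 -0.5972  0.2307] [-0.0003  0.8042 -0.5944 -0.0004] [ 0.2365  0.8092 -1.0782  1.136   0.6917  1.5511 -0.6896] [ 0.2214  0.7912 -1.0372  1.137   0.6594  1.538   0.8241]
```

```bash
cat >> h.py <<'E'
def circ(c,im,x,y,z,r,col=(0,255,0)):
    a=np.linspace(0,2*np.pi,73); p=np.array([proj(c,np.array([x+r*np.cos(t),y+r*np.sin(t),z])) for t in a])
    cv2.polylines(im,[np.round(p*16).astype(int)],True,col,1,cv2.LINE_AA,4)
E
python3 - <<'E'
from h import *
np.set_printoptions(precision=4,suppress=True)
p=(0.543,0.3865)
robot.movep([*p,0.17],quat(np.radians(30)))
c,im=snap("wrist","w1")
hsv=cv2.cvtColor(im,cv2.COLOR_BGR2HSV)
circ(c,im,*p,.036,.032); circ(c,im,*p,.036,.02); circ(c,im,*p,0,.032,(255,255,0))
cv2.imwrite("pics/w1o.png",im)
s=monitor.state();print(s["t"],s["position"],s["q"])
E
```

```text
3.85 [0.5434 0.386  0.1699] [ 0.0769  0.8001 -1.2502  1.3734  0.7525  1.4859 -0.6059]
```

View pics/w1o.png

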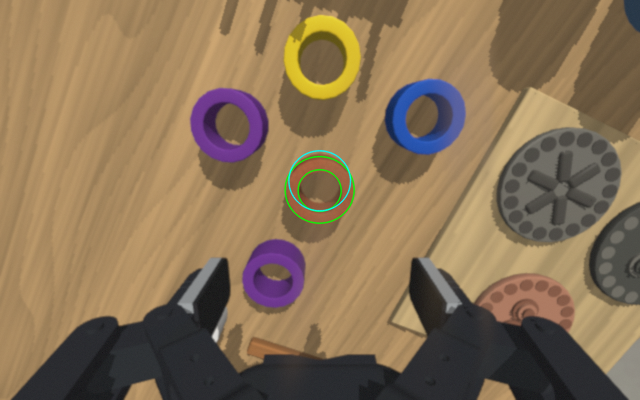

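The overlay fits the terracotta ring at wrist pixel (320,188) to about 1 px. I'll grip it, and use this grasp to find out how the gripper behaves when closed gently in small steps.

```bash
python3 - <<'E'
from h import *
np.set_printoptions(precision=4,suppress=True)
print(robot.move_straight([.543,.3865,.006],rate=.12,guard=8),monitor.state()["position"])
try: eoat.move_gripper(.9,8); print("8N accepted")
except Exception as e: print("8N:",repr(e)); eoat.move_gripper(.9,20)
for o in (.85,.8,.78,.76,.75,.74,.73,.72,.70):
    eoat.move_gripper(o); s=monitor.state(); print(o,round(s["gripper_width"],4),s["wrist_force"],s["ft_torque"],round(s["t"],2))
E
```

```text
False [0.5433 0.3869 0.0068]
8N accepted
0.85 0.8445 [ 0.0925  0.6427 -1.0271] [ 0.0246 -0.0481 -0.0171] 5.85
0.8 0.7982 [-0.3817 -0.4869 -0.3141] [-0.0275 -0.0084  0.0105] 6.08
0.78 0.7781 [-0.5165  0.2753  0.3034] [ 0.0207 -0.0197  0.0022] 6.29
0.76 0.7627 [-1.4578 -0.5093  1.9068] [-0.119   0.0823 -0.004 ] 6.51
0.75 0.7572 [-1.2213 -1.3393  5.0736] [-0.4549  0.2699 -0.0289] 6.72
0.74 0.7543 [-1.0763 -2.0582  5.5402] [-0.4549  0.2751 -0.0175] 6.94
0.73 0.7506 [-1.3039 -1.7815  5.8568] [-0.4434  0.2978  0.0043] 7.16
0.72 0.7549 [-1.914  -2.473   5.3257] [-0.3569  0.2738  0.0419] 7.38
0.7 0.7493 [-0.1978 -2.0523  5.5877] [-0.3993  0.3214 -0.0322] 7.59
```

```bash
cat >> h.py <<'E'
def fz(n=10):
    v=[];w=[]
    for _ in range(n): robot.sleep(.02); s=monitor.state(); v.append(s["wrist_force"]); w.append(s["gripper_width"])
    return np.round(np.mean(v,0),2),round(float(np.mean(w)),4)
E
python3 - <<'E'
from h import *
np.set_printoptions(precision=4,suppress=True)
eoat.move_gripper(.80,8)
x,y=.543,.3865
robot.move_straight([x,y,.013],rate=.05); print("free",fz())
for o in (.76,.755,.75,.745,.74,.70):
    eoat.move_gripper(o,8); a=fz(5)
    robot.move_straight([x,y,.020],rate=.05); b=fz()
    print(o,"grip",a,"lifted",b,round(monitor.state()["t"],2))
    if b[0][2]<-.9 and o<.745: break
    robot.move_straight([x,y,.0135],rate=.05)
E
```

```text
free (array([-0.12, -0.07, -0.23]), 0.7997)
0.76 grip (array([-0.32, -0.59,  1.46]), 0.7602) lifted (array([ 0.17,  0.1 , -0.93]), 0.7605) 9.03
0.755 grip (array([ 0.13, -0.08, -0.71]), 0.7567) lifted (array([-0.21,  0.13, -0.88]), 0.7571) 10.06
0.75 grip (array([-0.54,  0.07, -1.08]), 0.7524) lifted (array([-0.1 , -0.24, -1.42]), 0.7529) 11.09
0.745 grip (array([ 0.05,  0.11, -0.78]), 0.7524) lifted (array([ 0.19, -0.42, -0.81]), 0.7515) 12.12
0.74 grip (array([-0.27, -0.03, -0.98]), 0.7524) lifted (array([ 0.31,  0.12, -1.36]), 0.7522) 13.16
```

```bash
python3 - <<'E'
from h import *
np.set_printoptions(precision=4,suppress=True)
robot.move_straight([.543,.3865,.2],rate=.2)
p=(.6125,-.0117)
robot.movep([*p,.22],quat(np.radians(30)))
c,im=snap("wrist","w2"); print(fz(5),monitor.state()["t"],monitor.state()["position"])
u=proj(c,np.array([*p,.06])); print(u)
x,y=np.round(u).astype(int); g=cv2.cvtColor(im,cv2.COLOR_BGR2GRAY)[y-14:y+15,x-14:x+15]
m=(g<g.max()*.6).astype(np.uint8); n,l,st,ce=cv2.connectedComponentsWithStats(m)
for i in range(1,n):
    q=ce[i]+[x-14,y-14]; print(st[i][4],q,onz(c,q,.06))
circ(c,im,*p,.06,.08);circ(c,im,*p,.06,.005)
cv2.imwrite("pics/w2o.png",im)
E
```

```text
(array([ 0.04, -0.27, -1.16]), 0.751) 15.8417 [ 0.6124 -0.0101  0.2201]
[318.5723 185.9291]
139 [319.9784 186.9353] [ 0.6143 -0.0119  0.06  ]
```

View pics/w2o.png

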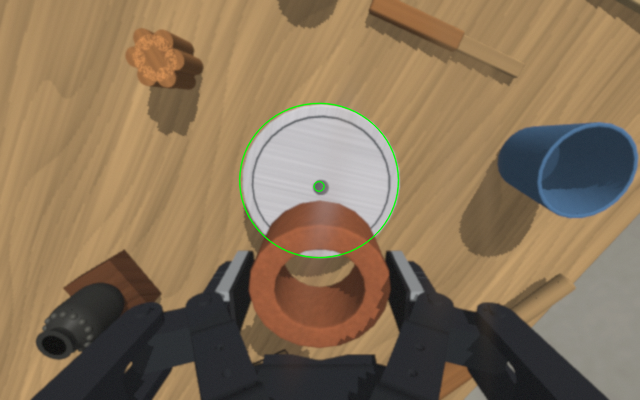

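```bash
python3 - <<'E'
from h import *
np.set_printoptions(precision=4,suppress=True)
c=vision.get_calibration("wrist"); s=monitor.state(); P=s["position"]; print("pos",P,"ring top ctr px",proj(c,P+[0,0,.023]),[proj(c,P+[d*np.cos(np.radians(a)),d*np.sin(np.radians(a)),.023]).round(1) for d,a in((.032,30),(-.032,30),(.032,120),(-.032,120))])
p=(.6136,-.0118)
robot.move_straight([*p,.085],rate=.15)
print(robot.move_straight([*p,.068],rate=.02,guard=3),monitor.state()["position"],fz(5))
for o in (.77,.80,.9,1.0): eoat.move_gripper(o)
robot.move_straight([*p,.24],rate=.2)
c,im=snap("wrist","w3"); print(monitor.state()["t"],monitor.state()["position"])
circ(c,im,*p,.096,.032);circ(c,im,*p,.096,.02);circ(c,im,*p,.06,.08,(255,0,0))
cv2.imwrite("pics/w3o.png",cv2.resize(im[60:300,180:460],None,fx=2,fy=2,interpolation=cv2.INTER_CUBIC))
E
```

```text
pos [ 0.6124 -0.0101  0.2201] ring top ctr px [319.1629 286.5706] [array([391. , 286.8]), array([247.3, 286.4]), array([319.4, 219.3]), array([318.9, 345.1])]
True [ 0.6136 -0.0119  0.0727] (array([-1.07, -0.53,  5.71]), 0.7529)
19.5833 [ 0.6131 -0.0121  0.2385]
```

View pics/w3o.png

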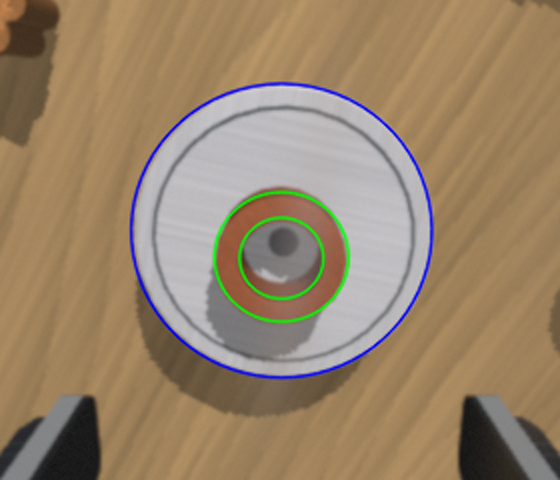

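The ring lies flat and concentric on the wheel: the hole and rim sit on the overlay at crop pixel (282,257). Next is a close look at the vase.

```bash
python3 - <<'E'
from h import *
np.set_printoptions(precision=4,suppress=True)
p=(.456,-.2755)
robot.movep([*p,.23],quat(np.radians(30)))
c,im=snap("wrist","w4"); print(monitor.state()["t"],monitor.state()["position"],robot.ik([*p,.05],quat(np.radians(30))))
circ(c,im,*p,.111,.018);circ(c,im,*p,.081,.028,(0,255,255));circ(c,im,*p,.03,.02,(255,0,0))
print(proj(c,np.array([*p,.111])),proj(c,np.array([*p,.03])))
k=proj(c,np.array([*p,.07])).astype(int)-[100,75]; print(k)
cv2.imwrite("pics/w4o.png",cv2.resize(im[max(k[1],0):k[1]+150,k[0]:k[0]+200],None,fx=4,fy=4,interpolation=cv2.INTER_CUBIC))
E
```

```text
20.8083 [ 0.457  -0.2739  0.2301] [ 1.3337  0.5525 -1.0661  1.8545  0.5519  1.068   0.5737]
[317.6826 196.7543] [318.0257 176.2871]
[217 110]
```

View pics/w4o.png

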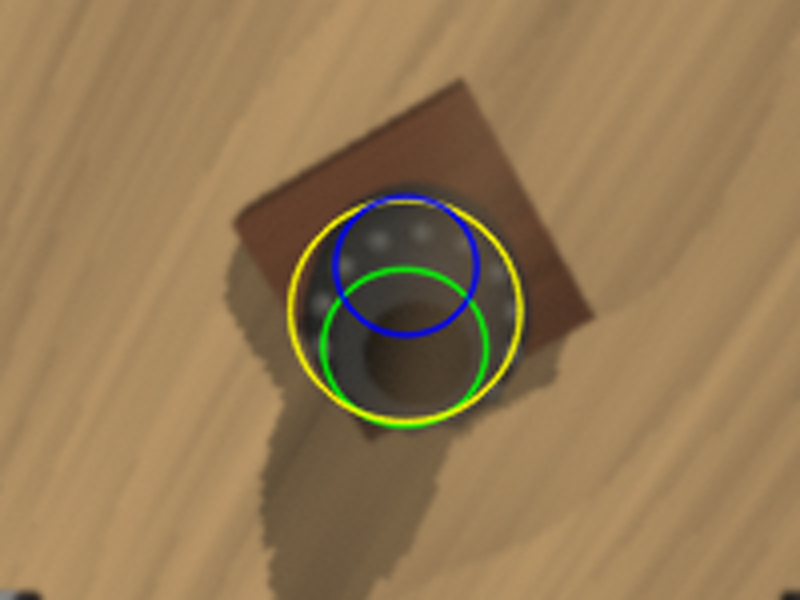

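```bash
python3 - <<'E'
from h import *
np.set_printoptions(precision=4,suppress=True)
c=vision.get_calibration("wrist")
for q,z in (((322,198),.111),((320.8,176.3),.03),((320.5,187),.07)): print(onz(c,q,z))
p=(onz(c,(321.6,198),.111)+onz(c,(320.8,176.3),.03))[:2]/2; print(p)
robot.move_straight([*p,.135],rate=.15)
c,im=snap("wrist","w5"); print(monitor.state()["t"],monitor.state()["position"])
b=im.copy(); im=np.clip(255*(im/255.)**.55,0,255).astype(np.uint8)
circ(c,im,*p,.111,.018)
k=proj(c,np.array([*p,.07])).astype(int)-[100,75]; print(k)
cv2.imwrite("pics/w5o.png",cv2.resize(im[max(k[1],0):k[1]+150,k[0]:k[0]+200],None,fx=4,fy=4,interpolation=cv2.INTER_CUBIC))
E
```

```text
[ 0.4601 -0.2743  0.111 ]
[ 0.459  -0.2736  0.03  ]
[ 0.4595 -0.2756  0.07  ]
[ 0.4594 -0.2741]
21.6417 [ 0.4601 -0.2741  0.1361]
[218 141]
```

View pics/w5o.png

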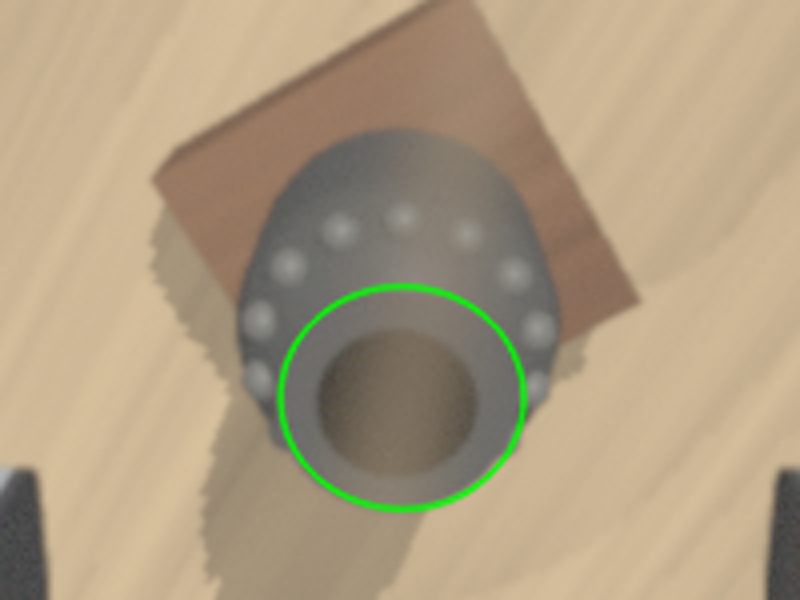

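Mouth centre is at crop (397,402) and the silhouette's middle is at column 399, against 403 for the overlay. That puts the vase about 1 mm off along the jaws, so I'll correct, descend and close gently in steps.

```bash
python3 - <<'E'
from h import *
np.set_printoptions(precision=4,suppress=True)
c=vision.get_calibration("wrist"); print(np.array(c["R"])[0], monitor.state()["position"])
p=onz(c,(317.5,241.2),.111)[:2]; print("mouth",p)
robot.move_straight([*p,.047],rate=.1,guard=4); robot.sleep(.2)
print(monitor.state()["position"]); b=fz(); print("free",b)
eoat.move_gripper(.75,8)
for o in (.71,.69,.68,.675,.67,.666):
    eoat.move_gripper(o,8); f,w=fz(6); print(o,w,f-b[0],round(monitor.state()["t"],2))
    if np.hypot(*(f-b[0])[:2])>1.2: print("lateral"); break
E
```

```text
[0.8654 0.5011 0.0003] [ 0.4601 -0.2741  0.1361]
mouth [ 0.4594 -0.2748]
[ 0.4596 -0.275   0.0475]
free (array([-0.15, -0.21,  0.04]), 1.0005)
0.71 0.7089 [ 0.09  0.14 -0.22] 23.71
0.69 0.6895 [ 0.24  0.12 -0.23] 24.02
0.68 0.6791 [ 0.37  0.44 -0.17] 24.34
0.675 0.6749 [-0.18  0.47  0.06] 24.66
0.67 0.6705 [0.17 0.34 0.19] 24.98
0.666 0.6666 [ 0.19  0.33 -0.21] 25.29
```

```bash
python3 - <<'E'
from h import *
np.set_printoptions(precision=4,suppress=True)
p=(.4594,-.2748)
for o in (.663,.660,.657,.654,.651):
    eoat.move_gripper(o,8); f,w=fz(6); print(o,"grip",w,f)
    robot.move_straight([*p,.051],rate=.03); f,w=fz(12); print("  lift",w,f,round(monitor.state()["t"],2))
    if f[2]<-1.4: break
    robot.move_straight([*p,.0472],rate=.03)
E
```

```text
0.663 grip 0.6628 [-0.48 -0.05  0.05]
  lift 0.6634 [-0.38  0.09 -0.07] 26.09
0.66 grip 0.6594 [-0.65 -0.19  0.01]
  lift 0.6612 [-0.36 -0.34  0.19] 27.16
0.657 grip 0.656 [-0.47 -0.22 -0.09]
  lift 0.6555 [-0.99 -0.09  0.62] 28.23
0.654 grip 0.6549 [-0.78 -0.25 -2.14]
  lift 0.6532 [-1.44  0.01  0.38] 29.29
0.651 grip 0.6526 [-1.27 -0.96 -1.2 ]
  lift 0.6517 [ 0.05  0.   -2.17] 30.36
```

```bash
python3 - <<'E'
from h import *
np.set_printoptions(precision=4,suppress=True)
p=(.4594,-.2748); T=(.6136,-.0118)
eoat.move_gripper(.649,8)
robot.move_straight([*p,.06],rate=.04); f,w=fz(8); print(f,w)
if f[2]<-1.4:
    robot.move_straight([*p,.2],rate=.12); print(fz(6))
    robot.move_straight([*T,.2],rate=.13); f,w=fz(8); print(f,w,monitor.state()["position"],monitor.state()["t"])
    c,im=snap("side","s6"); c2,i2=snap("wrist","w6")
    k=proj(c,np.array([*T,.14])).astype(int); a=cv2.resize(im[k[1]-60:k[1]+60,k[0]-60:k[0]+60],None,fx=3.3,fy=3.3,interpolation=cv2.INTER_CUBIC)
    circ(c2,i2,*T,.096,.032); circ(c2,i2,*T,.096,.02); b=i2[:396,140:540]; print(a.shape,b.shape)
    cv2.imwrite("pics/h6.png",np.hstack([a[:396],b]))
E
```

```text
[-0.13 -0.4  -2.25] 0.6511
(array([-0.09,  0.47, -2.02]), 0.6504)
[-0.43 -0.05 -2.21] 0.65 [ 0.6136 -0.0122  0.2   ] 35.125
(396, 396, 3) (396, 400, 3)
```

View pics/h6.png

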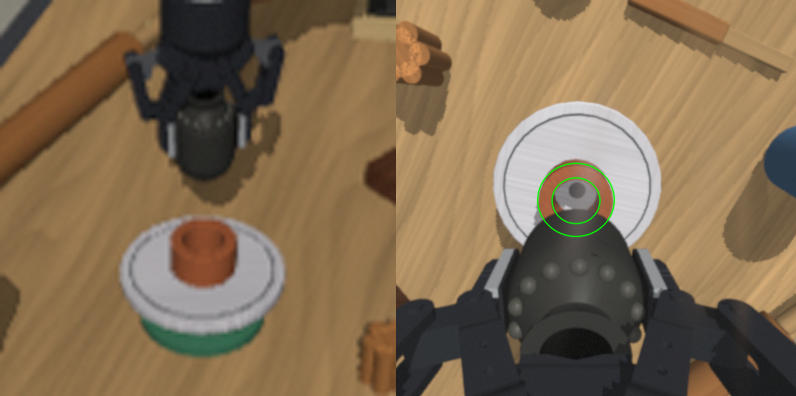

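The vase is held upright over the ring, with −2.2 N at the wrist matching its weight, and the ring still sits on its overlay at (576,200). I'll lower it under guard.

```bash
python3 - <<'E'
from h import *
np.set_printoptions(precision=4,suppress=True)
T=(.6136,-.0118)
robot.move_straight([*T,.13],rate=.1); robot.sleep(.2); print(fz(6))
z=.13; 
for i in range(12):
    z-=.002
    hit=robot.move_straight([*T,z],rate=.015,guard=2.5); f,w=fz(3); print(round(z,4),hit,f,monitor.state()["position"],round(monitor.state()["t"],2))
    if hit or f[2]>-.9: break
E
```

```text
(array([ 0.07, -0.14, -2.21]), 0.65)
0.128 False [ 0.05 -0.15 -1.56] [ 0.6136 -0.0118  0.1279] 36.71
0.126 False [ 0.04 -0.08 -2.55] [ 0.6136 -0.0118  0.126 ] 37.04
0.124 False [ 0.21  0.18 -2.17] [ 0.6136 -0.0118  0.124 ] 37.38
0.122 False [-0.25 -0.23 -1.99] [ 0.6136 -0.0118  0.122 ] 37.71
0.12 False [-0.29  0.06 -2.39] [ 0.6136 -0.0118  0.1199] 38.04
0.118 False [-0.24  0.15 -2.61] [ 0.6136 -0.0118  0.1179] 38.38
0.116 False [-0.16 -0.53 -1.9 ] [ 0.6136 -0.0118  0.1159] 38.71
0.114 True [ 1.65 -1.67  1.81] [ 0.6139 -0.0123  0.114 ] 38.97
```

```bash
python3 - <<'E'
from h import *
np.set_printoptions(precision=4,suppress=True)
P=np.array([.6136,-.0118,.1143]); d=np.array([.5,-.866,0])
for k in (.0005,.001,.0015,.002):
    robot.move_straight(P+k*d,rate=.01); f,w=fz(6); print(k,f,f@d,monitor.state()["position"])
    if f@d<.7: break
for o in (.653,.656,.660,.665): 
    eoat.move_gripper(o); print(o,fz(5),round(monitor.state()["t"],2))
E
```

```text
0.0005 [ 0.83 -0.95 -0.3 ] 1.2377 [ 0.6138 -0.0123  0.1142]
0.001 [-0.04 -0.05 -1.75] 0.0233 [ 0.6139 -0.0126  0.1141]
0.653 (array([ 0.13,  0.15, -0.41]), 0.6519) 39.98
0.656 (array([-0.13,  0.14,  0.2 ]), 0.6547) 40.27
0.66 (array([-0.06, -0.2 , -0.13]), 0.6597) 40.58
0.665 (array([ 0.13,  0.14, -0.33]), 0.6664) 40.88
```

Released: the wrist force is back to zero. I'll open fully, rise, and check with the cameras.

```bash
python3 - <<'E'
from h import *
np.set_printoptions(precision=4,suppress=True)
for o in (.70,.85,1.0): eoat.move_gripper(o)
q=monitor.state()["position"]
print(robot.move_straight([q[0],q[1],.27],rate=.15,guard=4),fz(5))
R=np.array([q[0]-.1,q[1]-.1,.3]); robot.move_straight(R,rate=.2); print(monitor.state()["t"])
T=(.6136,-.0118); out=[]
for n in ("side","scene"):
    c,im=snap(n,n+"7"); k=proj(c,np.array([*T,.11])).astype(int)
    a=im[k[1]-60:k[1]+60,k[0]-60:k[0]+60].copy(); a=cv2.resize(a,None,fx=3.3,fy=3.3,interpolation=cv2.INTER_CUBIC)
    for z,r in ((.096,.032),(.177,.018)):
        for t in (0,np.pi): 
            pass
        pts=np.array([(proj(c,np.array([T[0]+r*np.cos(t),T[1]+r*np.sin(t),z]))-k+60)*3.3 for t in np.linspace(0,6.28,40)])
        cv2.polylines(a,[pts.astype(int)],True,(0,255,0),1)
    out.append(a)
cv2.imwrite("pics/f7.png",np.hstack(out))
E
```

```text
False (array([ 0.13, -0.16,  0.16]), 0.9998)
43.8167
```

View pics/f7.png

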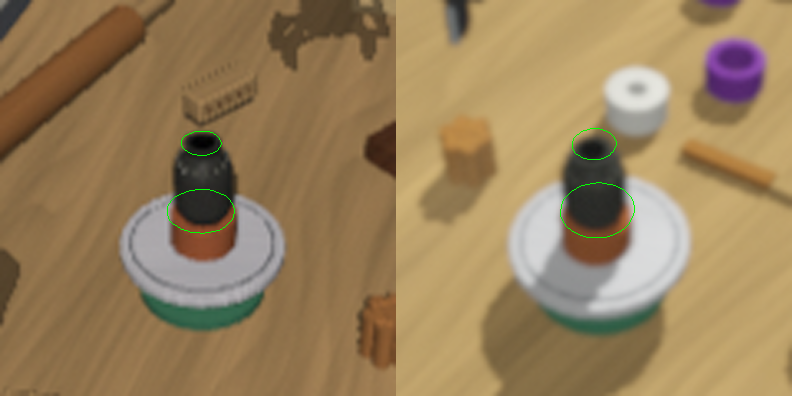

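The vase stands upright in the ring at the wheel's centre. Its rim lies on the projected seated height in both views, at (201,143) and (593,145), and the gripper is clear. The bystanders are unmoved.

```bash
python3 -c "
from h import *
sign_off()"
```

```text
the job is handed in; nothing more can be done
```

The job is handed in. The terracotta ring lies flat in the middle of the banding wheel, and the vase was lifted from its block afterwards and stands upright in the ring. It was finished at about 44 s of the 67 s allowed.

**Last checks**
- In the side and scene views, the vase rim lies at its projected seated height, within about a pixel or two, and the ring is centred on the wheel.
- After opening, the wrist force was about zero, and the gripper rose without touching anything.
- The bystanders in those last crops (plaster ring, both stamps, knife) looked undisturbed. I did not compare the others again after the job.

**Less certain**
- **Grip force:** I asked for 8 N and the gripper accepted it, although its stated minimum is 20 N. There is no finger-force reading, so I limited the squeeze by position. I closed in small steps to the first opening that carried the vase's weight (0.651), then a touch tighter (0.649). I estimate that at under 8 N, but could not measure it.
- **First lift tries:** four lighter grips did not hold while the vase was still in its block. It stayed in the block each time and was not dropped.
- **Setting down:** the vase touched the ring about 1 mm off-centre, with roughly 4 N down and 2.3 N sideways. I moved it over by 1 mm, which cleared the sideways force, before letting go.
- **Camera agreement:** the two fixed cameras disagreed by up to about 8 mm on the vase, so I used the closer wrist-camera views for the grasp.

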